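# Unsnap and slide off the terminal cover

## Robot

A 6-joint arm with a two-finger parallel gripper is mounted at the origin on a cart in front of the work surface, level with it; the furniture and walls round the work are solid. World frame = base frame: x ahead of the robot, y to its left, z up, the work surface at z = 0. Lengths are in m, angles in rad, forces in N, time in s.
With the tool pointing down it reaches from about 0.3 to 0.775 m from the base axis. Payload 14.6 kg.
Tool frame: the origin (TCP) lies at the centre of the arm's flange, where the gripper is bolted on; the fingertips stand 199 mm ahead of it and the grasp point (between the pads) lies ctrl.tcp_to_grasp ahead of it (ctrl.tcp_to_grasp is the distance from the TCP to the grasp point, in m); z points along the fingers, y is the line along which they close (so a half turn about z gives the same grasp; the last joint's range is limited). The gripper opens to 94 mm and grips with 3 to 60 N. Pads are 16 mm wide; open, the fingers measure 119 mm over their backs; the gripper's body (75 mm by 177 mm) begins 78 mm behind the grasp point.
Start: joints at [-1.193, 0.3, 1.521, -0, 1.321, -0.067], TCP at [0.237, -0.496, 0.405] pointing down, gripper open.
Joint ranges: [-3.03, 3.03], [-0.79, 2.21], [0.23, 2.52], [-1.04, 4.18], [0, 3.07], [-2.55, 2.55]. Speed limits (rad/s): [2.22, 2.22, 2.57, 3.14, 3.14, 3.14].

## Interface

Orientations are given as [roll, pitch, yaw] about the fixed x, y, z axes, in that order (R = Rz(yaw) Ry(pitch) Rx(roll)).
In Python, from station import ctrl gives the robot as it stands. The module is installed in compiled form; this text tells all that it offers.
- The arm moves only by the shell command python3 -m jog 'ROWS' [OPENING] [FORCE]. ROWS is JSON, a list of rows, each a list of 6 numbers: the shift along the tool's x, y, z in cm, then the turn, a rotation vector about the tool's x, y, z in rad. In form: [[tx, ty, tz, ax, ay, az], ...]. A call has 1 to 8 rows; each row is the pose to reach, as a shift and turn from the pose commanded when the call began, along the tool's axes at that moment; what a row does not reach only later rows make up. A row lasts 1/10 s, in which the tool goes at most 50 mm and 8.59 degrees, less where a joint would pass 70% of its speed; a pose out of reach is approached as far as the arm can. A call with a gripper value outside its range is refused whole. OPENING is the opening in per cent of the stroke, from 0 (shut) to 100 (fully open), set as the call begins (- or left out, the last holds). The fingers move at their own pace and stop on an object; FORCE is the grip in N (left out, the last holds). Time passes only in rows, so rows that repeat a pose let the fingers close. It gives the time, the measured TCP pose, the force, the opening and the grip force at its end, in the units of the state.
- ctrl.get_obs(): the state, without advancing time (a new reading comes with each control period).
- ctrl.camera(name): name is "scene" or "top" or "wrist"; returns a dict with "img" (480x640x3 uint8, blue, green, red), "intrinsics" (3x3 intrinsics, pixels), "R" (3x3) and "t" (3): a world point X has camera coordinates R X + t. Camera axes: x right, y down, z forward; pixel columns grow to the right and rows downward; lengths in m; the calibration is good to about 2 mm. The wrist camera is an equidistant fisheye: a pixel r from the principal point sees the ray r / f radians off the axis. A picture is of the moment at which its call begins. There is no depth.
- ctrl.hand_in(): hands the job in; it is judged then, once.
The state is a dict: "time_s": time; "qpos": joint angles; "joint_vel": joint speeds; "tau": joint torques, N m; "ee_pos": TCP position; "eef_rot": TCP orientation; "force": force on the tool from outside, world axes, zero at the start; "moment": the same for the moment, N m; "grip_width": finger opening in m; "grip_force": force on a finger pad.
Only numpy, scipy, OpenCV 4.12 (cv2) and the standard library are available. Lean on these libraries where they do the work, as an engineer would, in place of code of your own. Each camera call takes 0.05 s, during which the arm holds its last target. There are 200 camera calls.

## Task

Open the dark grey electrode terminal box: press its orange snap tab fully down with the fingertips, then push the released white cover along its track, over the tab, until it is completely off its seat and the black panel with all four coloured sockets is bare. Only touch, press and push: the cover must not be picked up or tipped and must stay on its track, and the cups, bottle, beaker and tube round about must be left standing where they are.

Things in the scene. Friction and masses are not known exactly. Their poses are not given: they have to be found in the camera images.
- terminal_box: Dark grey terminal box, 200 x 89 mm, screwed to the worktop. Origin: centre of its underside; x = sliding direction, from the seat end (x -100 mm) to the parking end (+100), z up. Rails (tops 38 mm high) carry the cover between guide lips (46 mm high); deck between the rails 60 mm wide, 30 mm high. Lip at the seat end 41 mm high, end stop at x 94 to 100 mm 46 mm high.
- cover: White loose cover on the rails, about 120 g: flange 78 (along the track) x 76 x 5 mm, on it a body 74 x 60 mm, in all 22 mm high. Origin: centre of its underside, axes as the box's. In the box's frame it starts at x -57, z 38 mm; it is off its seat beyond x +17 and meets the end stop at x +55 mm. The raised tab blocks it; once released it slides with about 1 N.
- cover_rear (a point): Centre of the cover's flat upright rear face (on its -x side, 38 mm behind the cover's origin), 50 mm above the worktop: the place to push, towards the box's +x. It is open to a fingertip that comes down beyond the seat end of the box and passes over the 41 mm high lip there.
- panel (a point): Centre of the black seat panel (74 mm along the track, x -96 to -22 mm in the box's frame, 31 mm high) with four flush coloured sockets; hidden under the cover at first.
- tab_top (a point): Centre of the top of the orange snap tab, 46 mm (along the track) x 30 mm, at x +7 mm, y 0 of the box; its near end stands 2 mm in front of the cover. 47 mm above the worktop at the start, 35 mm when fully pressed, 3 mm below the cover's path. It moves straight down.
- tab (a joint): Travel of the snap tab in m: 0 = up (locking the cover), 0.012 = fully pressed down. It needs about 4 to 5 N and stays down where it is left; it does not spring back.
- cup_red: Bystander: sample cup with a red snap lid, 35 x 43 x 24 mm, loose, standing to the left (+y side) of the box. Origin: centre of its underside.
- cup_blue: Bystander: sample cup with a blue snap lid, 35 x 43 x 24 mm, loose, on the right (-y side) of the box. Origin: centre of its underside.
- cream_bottle: Bystander: square bottle with a cream cap, 66 x 66 x 125 mm, loose, farther to the right. Origin: centre of its underside.
- beaker: Bystander: clear beaker, 59 mm wide, 82 mm high, loose, farther to the left. Origin: centre of its underside.
- blue_tube: Bystander: self-standing tube with a red cap and blue content, 36 mm wide, 118 mm high, loose, farther to the left. Origin: centre of its underside.
Mind the look-alikes: they are no part of the job. Of the things that look like the cover, the smallest one is meant.

How it is judged:
By the outcome, as a careful person would: the job done as asked, in the order asked, and still so for the second after the job is handed in, with the robot touching nothing.
It also fails if it takes over 42 s, if anything falls off the work surface, if the arm or the gripper's body presses on something with over 40 N, if the wrist force passes 120 N, or if a joint passes its speed limit or range.

## Working session

There is one attempt and no reset: what is moved stays moved. The work goes in short steps, Python scripts to look and compute and a shell command to move; the robot and the scene stay as the last step left them, time stands still between calls to the robot, and variables do not carry over. Pictures are saved under pics/ and viewed, at most 10 in all, crops included, and the job is handed in when it is done.

```bash
mkdir -p pics
python3 - <<'E'
from station import ctrl
import cv2
for n in("scene","top"):
    c=ctrl.camera(n); cv2.imwrite(f"pics/{n}0.png",c["img"]); print(n,c["intrinsics"],c["R"],c["t"])
o=ctrl.get_obs(); print(o["time_s"],o["ee_pos"],o["eef_rot"],o["grip_width"],ctrl.tcp_to_grasp)
E
```

```text
scene [[501.48329018   0.         315.63546   ]
 [  0.         501.48329018 240.2304835 ]
 [  0.           0.           1.        ]] [[-0.61297564 -0.78997344  0.01424226]
 [-0.54939587  0.41320755 -0.72623942]
 [ 0.56782484 -0.45299171 -0.6872943 ]] [0.35232777 0.36580605 0.84507602]
top [[524.2976405    0.         309.98445687]
 [  0.         524.2976405  236.68178049]
 [  0.           0.           1.        ]] [[-0.01096308 -0.99935033 -0.03433269]
 [-0.98703847  0.01631289 -0.15965256]
 [ 0.1601089   0.0321374  -0.98657606]] [0.00801062 0.61184379 1.1552061 ]
0.1 [ 0.23661106 -0.49645789  0.40414348] [-3.14054597e+00 -5.97599245e-05  4.44746144e-01] 0.0936472423955763 0.1804
```

View pics/scene0.png

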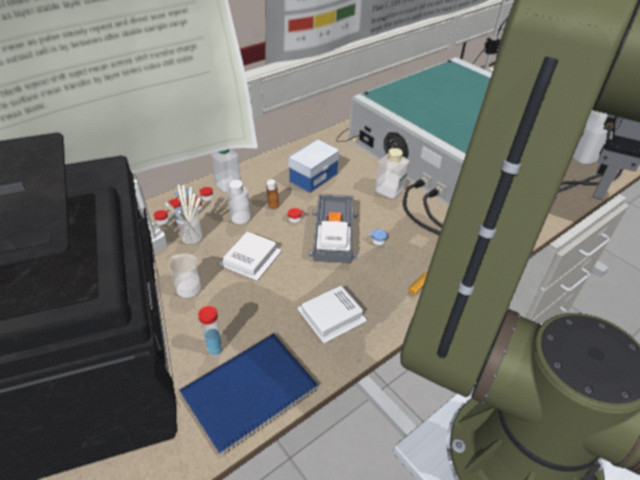

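View pics/top0.png

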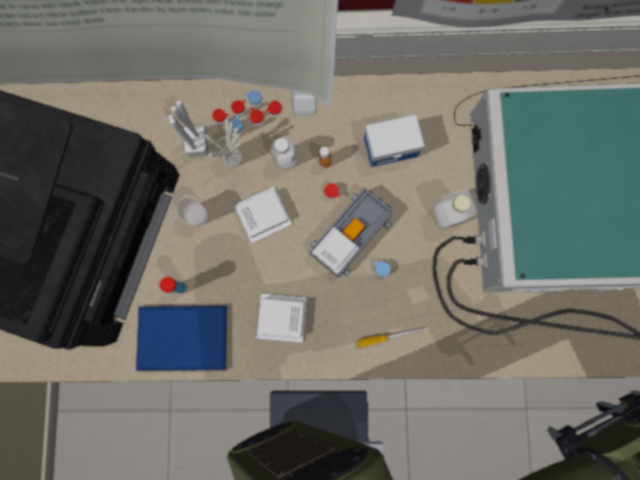

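The box is at about (350,233) in the top view, with the seat end to the lower left. The red cup is at (332,190) and the blue cup at (383,269). I'll enlarge the box in both views.

Run:
```python
import cv2,numpy as np
a=cv2.imread("pics/scene0.png")[185:275,285:395]; b=cv2.imread("pics/top0.png")[180:280,305:405]
f=lambda i,s:cv2.resize(i,None,fx=s,fy=s,interpolation=cv2.INTER_CUBIC)
cv2.imwrite("pics/cs.png",f(a,6)); cv2.imwrite("pics/ct.png",f(b,6))
```

```text
(no output)
```

View pics/ct.png

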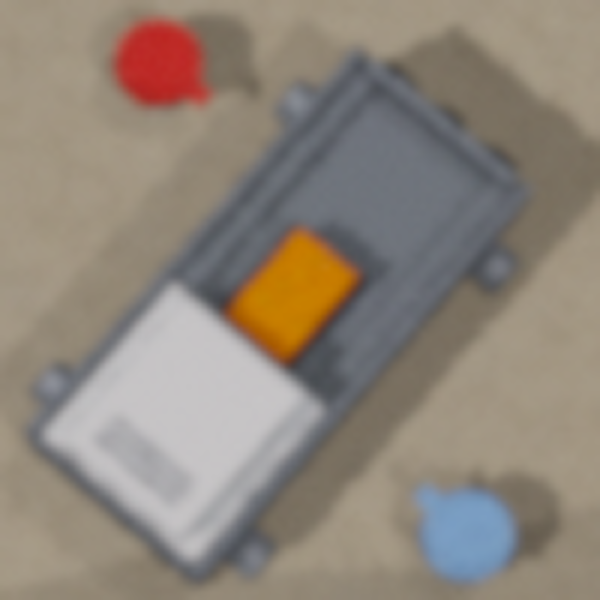

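View pics/cs.png

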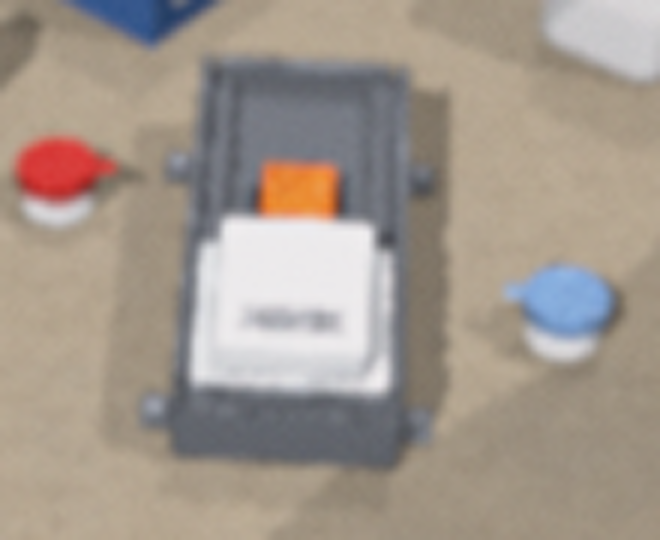

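```bash
cat > h.py <<'E'
from station import ctrl
import numpy as np
from scipy.optimize import least_squares
def proj(c,P):
    q=c["R"]@P+c["t"]; u=c["intrinsics"]@q; return u[:2]/u[2]
def box2w(p,P):
    c,s=np.cos(p[2]),np.sin(p[2]); return np.array([p[0]+c*P[0]-s*P[1],p[1]+s*P[0]+c*P[1],P[2]])
E
python3 - <<'E'
from h import *
T=ctrl.camera("top");S=ctrl.camera("scene")
obs=[(T,(.1,.0445,.046),(360,50)),(T,(.1,-.0445,.046),(528,190)),(T,(-.1,.0445,.043),(33,432)),(T,(-.1,-.0445,.043),(200,578)),
(T,(.03,.015,.047),(303,228)),(T,(.03,-.015,.047),(362,272)),
(S,(.1,.0445,.046),(203,62)),(S,(.1,-.0445,.046),(408,68)),(S,(-.1,.0445,0),(172,455)),(S,(-.1,-.0445,0),(398,465))]
def px(c,q): return np.array(q)/6+((305,180) if c is T else (285,185))
f=lambda p:np.concatenate([proj(c,box2w(p,P))-px(c,q) for c,P,q in obs])
r=least_squares(f,[.5,-.1,-.8]); p=r.x; print(p,np.degrees(p[2])); print(f(p).reshape(-1,2).round(1))
for n,P in dict(tab=(.007,0,.047),rear=(-.095,0,.05),end=(.017-.038,0,.05)).items(): print(n,box2w(p,P))
def w(c,u,z):
    return least_squares(lambda x:proj(c,np.array([*x,z]))-u,[.5,-.1]).x
def tobox(x): d=x-p[:2];c,s=np.cos(p[2]),np.sin(p[2]); return [c*d[0]+s*d[1],-s*d[0]+c*d[1]]
for n,c,u,z in [("red",T,px(T,(160,62)),.024),("blue",T,px(T,(468,534)),.024),("bottle",T,(462,203),.125)]:
    x=w(c,u,z); print(n,x,tobox(x))
E
```

```text
[ 0.62296225 -0.09623909 -0.72105217] -41.313246043255695
[[-0.4 -1.3]
 [ 1.3 -0.4]
 [-1.8  0. ]
 [-0.   0.8]
 [-0.5 -0.5]
 [-0.3  0.4]
 [ 0.3 -2.1]
 [ 0.8 -1.4]
 [ 0.2  0.8]
 [ 0.7  1.2]]
tab [ 0.62822003 -0.10086031  0.047     ]
rear [ 0.55160666 -0.03352243  0.05      ]
end [ 0.60718891 -0.0823754   0.05      ]
red [ 0.72674353 -0.05235121] [np.float64(0.04897762610612426), np.float64(0.10147853006889208)]
blue [ 0.5375233  -0.16763091] [np.float64(-0.017043057861643042), np.float64(-0.1100279058537201)]
bottle [ 0.66761615 -0.3309097 ] [np.float64(0.18846381252290528), np.float64(-0.1467844052377211)]
```

```bash
cat >> h.py <<'E'
from scipy.spatial.transform import Rotation as Ro
BOX=np.array([.62296,-.09624,-.72105])
def delta(bx,by,ztip,dx=0,dy=0):
    o=ctrl.get_obs(); R=Ro.from_euler("xyz",o["eef_rot"])
    W=box2w(BOX,(bx,by,ztip+.199)); t=R.inv().apply(W-o["ee_pos"])*100
    r=(R.inv()*Ro.from_euler("xyz",[np.pi,0,BOX[2]+np.pi])).as_rotvec()
    print("t",o["time_s"],"delta cm",t.round(2),"rot",r.round(3),"F",o["force"].round(1),"tip box",
     np.r_[(Ro.from_euler('z',-BOX[2]).apply(o["ee_pos"]-[*BOX[:2],0]))[:2],o["ee_pos"][2]-.199].round(4),"w",round(o["grip_width"],4))
E
python3 -c "
from h import *;delta(.007,0,.10)"
python3 -m jog '[[26,-9,1,0,0,-1],[26,-9,1,0,0,-1],[26,-9,1,0,0,-1],[26,-9,1,0,0,-1],[26,-9,1,0,0,-1],[26,-9,1,0,0,-1],[26,-9,1,0,0,-1],[26,-9,1,0,0,-1]]' 0 20
python3 -c "
from h import *;delta(.007,0,.10)"
```

```text
t 0.2 delta cm [ 52.37 -18.86  10.55] rot [-0.000e+00 -1.000e-03 -1.976e+00] F [0.3 1.  1.1] tip box [-0.0259 -0.5557  0.2053] w 0.0942
time_s: 1.0
ee_pos: [0.4331, -0.3028, 0.3944]
eef_rot: [-3.141, -0.0, 1.448]
force: [-0.4, -0.4, -0.5]
grip_width: 0.0331
grip_force: 0.0
t 1.0 delta cm [22.43 16.9   9.54] rot [-0.    -0.    -0.973] F [-0.4 -0.4 -0.5] tip box [-0.0063 -0.2805  0.1954] w 0.0331
```

```bash
python3 -m jog '[[22.4,16.9,6,0,0,-0.973],[22.4,16.9,6,0,0,-0.973],[22.4,16.9,6,0,0,-0.973],[22.4,16.9,6,0,0,-0.973],[22.4,16.9,6,0,0,-0.973],[22.4,16.9,6,0,0,-0.973],[22.4,16.9,6,0,0,-0.973],[22.4,16.9,6,0,0,-0.973]]' 0
python3 - <<'E'
from h import *
import cv2
delta(.007,0,.07)
c=ctrl.camera("wrist"); cv2.imwrite("pics/w1.png",c["img"])
print(c["intrinsics"])
E
```

```text
time_s: 1.8
ee_pos: [0.6286, -0.1023, 0.3339]
eef_rot: [-3.141, -0.001, 2.416]
force: [-0.1, -0.2, 0.7]
grip_width: 0.0006
grip_force: 0.0
t 1.8 delta cm [0.12 0.08 6.49] rot [-0.001 -0.001 -0.004] F [-0.1 -0.2  0.7] tip box [ 0.0083 -0.0008  0.1349] w 0.0006
[[371.64829954   0.         318.21623466]
 [  0.         371.64829954 240.08954424]
 [  0.           0.           1.        ]]
```

View pics/w1.png

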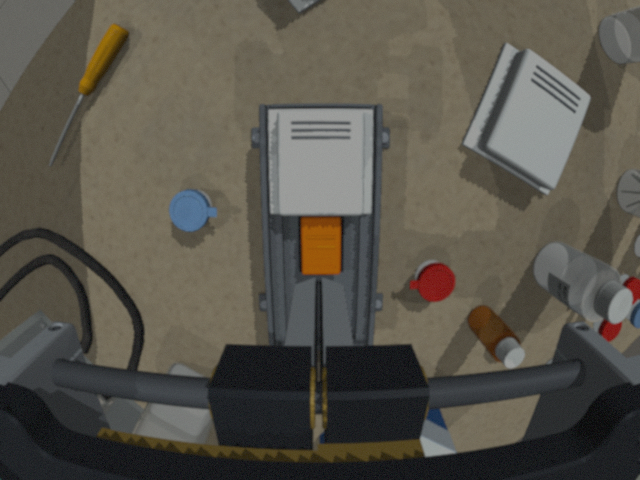

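The wrist view shows the box square to the tool. The tab's far edge is at (302–342,275) and the seat-end corners are at (262,105) and (382,105). I'll check the fit against these.

Run:
```python
from h import *
c=ctrl.camera("wrist");K=c["intrinsics"]
def fp(P):
    q=c["R"]@P+c["t"]; r=np.hypot(*q[:2]); return K[:2,2]+K[0,0]*np.arctan2(r,q[2])*q[:2]/r
obs=[((.03,.015,.047),(342,275)),((.03,-.015,.047),(302,275)),((-.1,.0445,.041),(382,105)),((-.1,-.0445,.041),(262,105)),((-.02,.03,.06),(372,215)),((-.02,-.03,.06),(269,215))]
for P,q in obs[:4]: print(fp(box2w(BOX,P)).round(1),q)
r=least_squares(lambda p:np.concatenate([fp(box2w(p,P))-q for P,q in obs[:4]]),BOX); print(r.x,r.fun.round(1))
```

```text
[339.8 270.2] (342, 275)
[300.8 270.4] (302, 275)
[380.4  97.6] (382, 105)
[257.9  98.4] (262, 105)
[ 0.62741677 -0.09819832 -0.72687832] [-0.6  0.9  0.6  0.9  1.2 -0.7 -1.3 -0.8]
```

```bash
sed -i 's/^BOX=.*/BOX=np.array([.6264,-.0977,-.7250])/' h.py; python3 -c "
from h import *;delta(.008,0,.055)"
```

```text
t 1.9 delta cm [-0.3   0.3   8.07] rot [-0.     0.    -0.004] F [-0.  -0.2  0.2] tip box [ 0.005  -0.003   0.1357] w 0.0004
```

```bash
python3 -m jog '[[-0.3,0.3,3,0,0,0],[-0.3,0.3,6,0,0,0],[-0.3,0.3,8,0,0,0],[-0.3,0.3,8,0,0,0],[-0.3,0.3,8,0,0,0]]' 0
python3 -m jog '[[0,0,0.4,0,0,0],[0,0,0.8,0,0,0],[0,0,1.1,0,0,0],[0,0,1.4,0,0,0],[0,0,1.6,0,0,0],[0,0,1.6,0,0,0]]'
python3 -c "
from h import *;delta(.008,0,.035)"
```

```text
time_s: 2.4
ee_pos: [0.6326, -0.1029, 0.2557]
eef_rot: [3.141, 0.001, 2.415]
force: [0.3, 0.2, 0.2]
grip_width: 0.0001
grip_force: 0.0
time_s: 3.0
ee_pos: [0.6327, -0.1021, 0.2386]
eef_rot: [3.141, 0.0, 2.418]
force: [0.7, -0.2, 1.5]
grip_width: 0.0003
grip_force: 0.8
t 3.0 delta cm [-0.03 -0.09  0.46] rot [0.    0.    0.001] F [ 0.7 -0.2  1.5] tip box [0.0077 0.0009 0.0396] w 0.0003
```

```bash
python3 -m jog '[[0,0,0.2,0,0,0],[0,0,0.4,0,0,0]]'
python3 -m jog '[[0,0,0.1,0,0,0],[0,0,0.1,0,0,0]]'
python3 -m jog '[[0,0,0.1,0,0,0],[0,0,0.1,0,0,0]]'
```

```text
time_s: 3.2
ee_pos: [0.6327, -0.1021, 0.2347]
eef_rot: [3.141, 0.0, 2.418]
force: [0.4, -1.6, 4.0]
grip_width: 0.0007
grip_force: 2.1
time_s: 3.4
ee_pos: [0.6328, -0.1021, 0.2344]
eef_rot: [3.141, 0.001, 2.418]
force: [-2.8, -0.0, 10.3]
grip_width: 0.0006
grip_force: 5.4
time_s: 3.6
ee_pos: [0.6328, -0.1021, 0.2343]
eef_rot: [3.141, 0.001, 2.418]
force: [-7.3, 0.6, 18.7]
grip_width: 0.0005
grip_force: 9.5
```

The tab has bottomed out with the tip at 35 mm and the force rising. Next I go up and back beyond the seat end.

```bash
python3 -m jog '[[0,0,-3,0,0,0],[0,0,-6,0,0,0],[5,0,-6,0,0,0],[9,0,-6,0,0,0],[13.8,0,-6,0,0,0],[13.8,0,-6,0,0,0],[13.8,0,-6,0,0,0]]'
python3 - <<'E'
from h import *
import cv2
delta(-.13,0,.048)
c=ctrl.camera("wrist"); cv2.imwrite("pics/w2.png",c["img"])
c=ctrl.camera("top")["img"][180:280,305:405]; cv2.imwrite("pics/t2.png",cv2.resize(c,None,fx=5,fy=5,interpolation=2))
E
```

```text
time_s: 4.3
ee_pos: [0.5291, -0.0102, 0.2928]
eef_rot: [3.141, 0.0, 2.419]
force: [0.5, -0.1, 0.6]
grip_width: 0.0006
grip_force: 0.0
t 4.3 delta cm [-0.08 -0.1   4.58] rot [0.    0.    0.002] F [ 0.5 -0.1  0.6] tip box [-0.1308  0.001   0.0938] w 0.0006
```

View pics/w2.png

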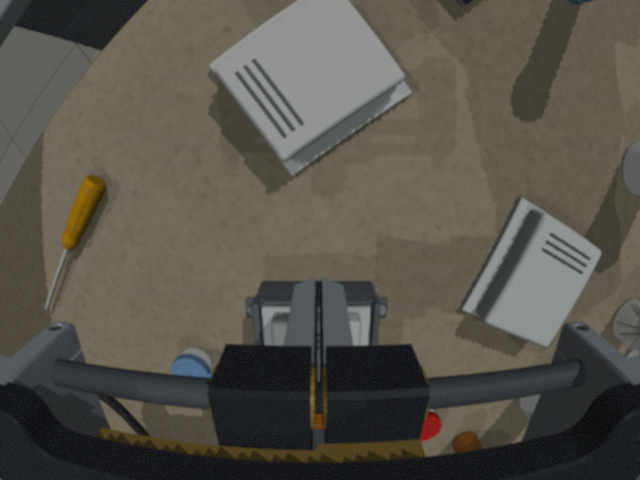

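Both views fit the estimate: tip 31 mm beyond the seat end, centred between the edges at (255,283) and (378,283). Next I lower the tip to 48 mm and push.

```bash
python3 -m jog '[[0,-0.1,2,0,0,0],[0,-0.1,4,0,0,0],[0,-0.1,4.6,0,0,0],[0,-0.1,4.6,0,0,0]]'
python3 -m jog '[[-0.5,0,0,0,0,0],[-1,0,0,0,0,0],[-1.5,0,0,0,0,0],[-2,0,0,0,0,0],[-2.5,0,0,0,0,0],[-3,0,0,0,0,0],[-3.5,0,0,0,0,0],[-4,0,0,0,0,0]]'
python3 -c "
from h import *;delta(-.005,0,.048)"
```

```text
time_s: 4.8
ee_pos: [0.529, -0.012, 0.2459]
eef_rot: [-3.141, -0.001, 2.417]
force: [-0.4, 0.5, 0.4]
grip_width: 0.0004
grip_force: 0.0
time_s: 5.6
ee_pos: [0.5588, -0.0382, 0.2467]
eef_rot: [-3.142, -0.0, 2.418]
force: [-1.3, 1.6, 2.3]
grip_width: 0.0006
grip_force: 1.3
t 5.6 delta cm [-8.5   0.01 -0.04] rot [-0.    -0.     0.001] F [-1.3  1.6  2.3] tip box [-0.09   -0.0002  0.0477] w 0.0006
```

```bash
python3 -m jog '[[-0.5,0,0,0,0,0],[-1,0,0,0,0,0],[-1.5,0,0,0,0,0],[-2,0,0,0,0,0],[-2.5,0,0,0,0,0],[-3,0,0,0,0,0],[-3.5,0,0,0,0,0],[-4,0,0,0,0,0]]'
python3 -m jog '[[-0.5,0,0,0,0,0],[-1,0,0,0,0,0],[-1.5,0,0,0,0,0],[-2,0,0,0,0,0],[-2.5,0,0,0,0,0],[-3,0,0,0,0,0],[-3.5,0,0,0,0,0],[-4,0,0,0,0,0]]'
python3 -m jog '[[-0.3,0,0,0,0,0],[-0.5,0,0,0,0,0],[-0.6,0,0,0,0,0],[-0.6,0,0,0,0,0]]'
python3 -c "
from h import *;delta(-.005,0,.048)"
```

```text
time_s: 6.4
ee_pos: [0.5889, -0.0647, 0.2466]
eef_rot: [-3.142, -0.0, 2.418]
force: [-2.2, 1.6, 1.9]
grip_width: 0.0004
grip_force: 1.3
time_s: 7.2
ee_pos: [0.6188, -0.0912, 0.2466]
eef_rot: [3.142, 0.0, 2.418]
force: [-1.5, 0.9, 2.5]
grip_width: 0.0004
grip_force: 1.3
time_s: 7.6
ee_pos: [0.623, -0.095, 0.2465]
eef_rot: [-3.142, 0.0, 2.418]
force: [0.1, 0.8, -0.1]
grip_width: 0.0005
grip_force: 0.0
t 7.6 delta cm [ 0.07  0.02 -0.05] rot [-0.     0.     0.001] F [ 0.1  0.8 -0.1] tip box [-0.0043 -0.0002  0.0475] w 0.0005
```

Now I back off a little, lift, move away toward the seat side and look.

```bash
python3 -m jog '[[1,0,0,0,0,0],[1,0,-4,0,0,0],[1,0,-9,0,0,0],[4,0,-13,0,0,0],[8,0,-13,0,0,0],[13,0,-13,0,0,0],[18,0,-13,0,0,0],[18,0,-13,0,0,0]]'
python3 - <<'E'
from h import *
import cv2
delta(0,0,.2)
f=lambda i:cv2.resize(i,(390,390),interpolation=2)
a=ctrl.camera("top")["img"][175:285,300:410];b=ctrl.camera("scene")["img"][175:285,285:395]
cv2.imwrite("pics/e.png",cv2.hconcat([f(a),f(b)]))
E
```

```text
time_s: 8.4
ee_pos: [0.4845, 0.0271, 0.3767]
eef_rot: [-3.141, -0.001, 2.421]
force: [-0.2, -0.1, 0.3]
grip_width: 0.0004
grip_force: 0.0
t 8.4 delta cm [-1.89e+01 -1.00e-02 -2.25e+00] rot [-0.    -0.001  0.004] F [-0.2 -0.1  0.3] tip box [-0.189  -0.0007  0.1777] w 0.0004
```

View pics/e.png

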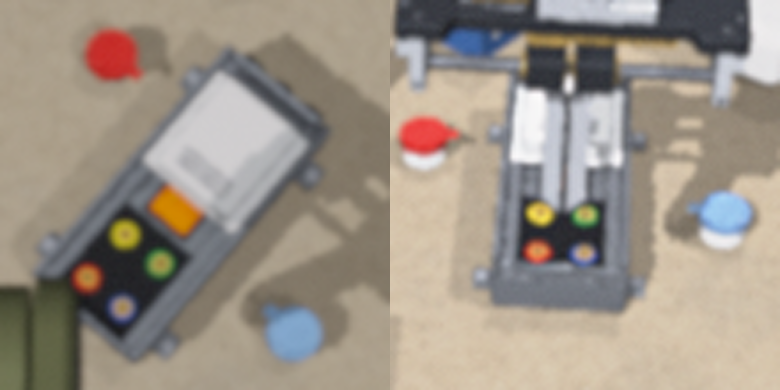

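All four sockets are bare, the cover sits square near the parking end, the tab is down, and both cups are in place.

```bash
python3 -m jog '[[0,0,0,0,0,0],[0,0,0,0,0,0]]' >/dev/null; python3 -c "
from station import ctrl;print(ctrl.hand_in())"
```

```text
the job is handed in; nothing more can be done
None
```

The job is handed in: I pressed the tab fully down, then pushed the cover along its track to about x +40 mm, and the last pictures show all four sockets bare and both cups still in place (bottle, beaker and tube not re-checked).

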